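# Free the strap of a chocolate mould clamp with the forked tool

### The job

Take the forked tool from its wooden stand, straddle the clamp's sprung bar with the prongs between the steel lug and the round collar, and push the collar sideways away from the lug until the strap over the chocolate mould springs up. Then put the tool back in its stand, prongs down in the slot and resting on its steel plate. Only the tool may touch the bar and the strap, never the gripper, and leave the other things on the worktop where they are.

Things in the scene. Friction and masses are not known exactly. Their poses are not given: they have to be found in the camera images.
- tool_grip (a point): Centre of the upright wooden handle of the loose forked tool; the handle is 24 mm (x) by 32 mm (y), 56 mm tall. z points up along the handle, y across the two prongs, x through their thickness; the tool is the same turned half round. The prong tips are 84 mm below this point, the steel plate's underside 38 mm below it.
- stand_top (a point): Centre of the top, 70 mm above the worktop, of the fixed wooden tool stand (74 mm in x, 100 mm in y). The prongs hang in a slot here, 20 mm (x) by 46 mm (y), with the tool's plate on the top, so the handle's centre is 38 mm above this point. z is up; the tool starts parallel to these axes.
- bar_gap (a point): Point on the sprung bar's axis, fixed to the clamp, 56 mm above the worktop, in the gap between lug and collar. x lies along the bar: the lug's face is 9 mm away towards +x, the resting collar's face 10 mm away towards -x. Bar 8 mm thick; lug 30 mm wide (y), its top 70 mm above the worktop. z is up.
- collar (a point): Centre of the collar's face that looks to the lug; moves with the bar. The collar is a disc 26 mm across, 6 mm thick.
- strap_end (a point): Centre of the eye (tube 18 mm across, 24 mm long) at the strap's free end, through which the bar's end passes: 56 mm above the worktop when held down, about 119 mm when sprung up.
- clamp: Fixed aluminium frame, 110 (x) x 155 (y) x 14 mm, with the grey and clear chocolate mould, hinged strap, lug, bar and barrel. Origin on the worktop beside the lug, under the bar; axes as bar_gap. The mould (44 mm tall) begins 35 mm from bar_gap towards +y; the strap lies along y, 22 to 48 mm from bar_gap towards +x.
- bar: The sprung steel bar with its collar; origin at the collar's lug-side face, axes as bar_gap. It slides up to 16 mm towards -x when the collar is pushed away from the lug; its spring pushes back with about 2 N at rest, 4.5 N at full travel. Its far end leaves the strap's eye after about 10 mm of travel.
- strap: The steel strap, 26 mm wide and 118 mm long; origin on its hinge, at its end away from the bar. It lies level over the mould, held down by the bar's end; once free its own spring tips it up by 0.55 rad (32 degrees) to a stop, where it stays.
- forktool: The forked tool (about 160 g); origin amid the underside of its steel plate (38 x 64 x 6 mm), axes as tool_grip. Under the plate hang two prongs, each 8 mm thick (x) and 9 mm wide (y), 46 mm long, a clear 18 mm apart in y; the slot between them is open for the lowest 34 mm.
- sweet_star: Wrapped star-shaped sweet, 51 x 48 x 20 mm, a bystander.
- sweet_twist: Twist-wrapped sweet, 46 x 67 x 32 mm, a bystander.
- shaker: Steel powder shaker 65 mm across, 103 mm tall, a bystander.
- tamper: Tamper 58 mm across, 93 mm tall, a bystander.
- cup: White cup 93 x 120 x 59 mm, a bystander.
- machine_handle_left (a point): Near end of the espresso machine's left black handle, a fixed obstacle over the worktop: 50 mm wide, 230 to 300 mm above the worktop, running away from the robot from here. Keep the gripper and wrist clear; pass on the robot's side of it. A thin steam wand hangs 60 mm behind it and 100 mm to its left, down to 130 mm above the worktop.
- machine_handle_right (a point): Near end of the espresso machine's right black handle, a fixed obstacle over the worktop: 50 mm wide, 230 to 300 mm above the worktop, running away from the robot from here. Keep the gripper and wrist clear; pass on the robot's side of it. A thin steam wand hangs 60 mm behind it and 110 mm to its right, down to 130 mm above the worktop.
Mind the look-alikes: they are no part of the job. What is shaped like the forktool but pink is not meant.

How it is judged:
By the outcome, as a careful person would: the job done as asked, in the order asked, and still so for the second after the job is handed in, with the robot touching nothing.
It also fails if it takes over 64 s, if anything falls off the work surface, if the arm or the gripper's body presses on something with over 40 N, if the wrist force passes 120 N, or if a joint passes its speed limit or range.

### The arm

A 7-joint arm with a two-finger parallel gripper is mounted at the origin on a cart in front of the work surface, level with it; the furniture and walls round the work are solid. World frame = base frame: x ahead of the robot, y to its left, z up, the work surface at z = 0. Lengths are in mm, angles in rad, forces in N, time in s.
With the tool pointing down it reaches from about 425 to 875 mm from the base axis. Payload 4.7 kg.
Tool frame: the origin (TCP) lies at the very end of the fingers, on their centre line; the grasp point (between the pads) lies 19 mm behind it; z points along the fingers, y is the direction in which the jaws open and shut (so a half turn about z gives the same grasp; the last joint's range is limited). The gripper opens to 87 mm and grips with 3 to 60 N. Pads are 19 mm wide; open, the fingers measure 117 mm over their backs; the gripper's body (75 mm by 190 mm) begins 51 mm behind the grasp point.
Start: joints at [-1.262, 0.321, -0.07, 1.45, 0.023, 1.371, -0.057], TCP at [188.885, 621.973, 199.587] pointing down, gripper open.
Joint ranges: [-2.86, 2.86], [-0.3, 2.09], [-1.38, 1.24], [0.06, 2.45], [-1.56, 4.7], [0.09, 2.05], [-2.69, 2.69]. Speed limits (rad/s): [2.57, 2.57, 3.14, 3.14, 3.14, 3.14, 3.14].

### API

Orientations are given as a unit quaternion [x, y, z, w].
In Python, from bench import sensors, imaging, order gives the robot as it stands.
- The arm moves only by the shell command python3 -m creep 'ROWS' [FORCE]. ROWS is JSON, a list of rows, each an object with "claw": the gripper's target within -1 to 1 (shut at 1, half-way at 0, fully open at -1); "translation": the shift along the world's x, y, z in m, a list of three; "rotation": the turn, a rotation vector about the world's x, y, z in degrees, a list of three. In form: [{"claw": claw, "translation": [tx, ty, tz], "rotation": [rx, ry, rz]}, ...]. A call has 1 to 8 rows; each row is the pose to reach, as a shift and turn from the pose commanded when the call began; what a row does not reach only later rows make up. A row lasts 1/12 s, in which the tool goes at most 41.7 mm and 7.16 degrees, less where a joint would pass 70% of its speed; a pose out of reach is approached as far as the arm can. A call with a gripper value outside its range is refused whole. The fingers move at their own pace and stop on an object; FORCE is the grip in N (left out, the last holds). Time passes only in rows, so rows that repeat a pose let the fingers close. It gives the time, the measured TCP pose, the force and the opening at its end, in the units of the state.
- sensors.sense(): the state, without advancing time (a new reading comes with each control period).
- imaging.grab_frame(name): name is "side" or "top" or "wrist"; returns a dict with "frame" (400x640x3 uint8, red, green, blue), "K" (3x3 intrinsics, pixels), "T" (4x4, takes a point from camera to world coordinates). Camera axes: x right, y down, z forward; pixel columns grow to the right and rows downward; lengths in mm; the calibration is good to about 2 mm. A picture is of the moment at which its call begins. There is no depth.
- order.job_done(): hands the job in, once; it reports no verdict.
The state is a dict: "t": time; "joints": joint angles; "qvel": joint speeds; "joint_efforts": joint torques, N m; "tcp_pos": TCP position; "ee_rot": TCP orientation; "force": force on the tool from outside, world axes, zero at the start; "torque": the same for the moment, N m; "finger_gap": finger opening in mm.
Only numpy, scipy, OpenCV 4.12 (cv2) and the standard library are available. Lean on these libraries where they do the work, as an engineer would, in place of code of your own. Each camera call takes 0.05 s, during which the arm holds its last target.

## Working session

There is one attempt and no reset: what is moved stays moved. The work goes in short steps, Python scripts to look and compute and a shell command to move; the robot and the scene stay as the last step left them, time stands still between calls to the robot, and variables do not carry over. Pictures are saved under pics/ and viewed, and the job is handed in when it is done.

```bash
ls; mkdir -p pics
python3 - <<'E'
from bench import sensors, imaging
import cv2,numpy as np
print(sensors.sense())
for n in ["side","top","wrist"]:
    d=imaging.grab_frame(n); cv2.imwrite(f"pics/{n}0.png",d["frame"][:,:,::-1]); print(n,np.round(d["K"],1).tolist(),np.round(d["T"],3).tolist())
E
```

```text
pics
{'t': 0.0, 'joints': array([-1.26189765,  0.32181845, -0.07004463,  1.45164933,  0.02259331,
        1.37078508, -0.05691009]), 'qvel': array([-0.00256227, -0.0006858 ,  0.00019722, -0.00100966,  0.00016715,
        0.00073494,  0.00173482]), 'joint_efforts': array([-4.44802390e-04, -4.91278338e+01, -4.04314790e-01, -3.12533605e+01,
       -6.39710831e-02,  4.37267090e-02,  1.83898655e-04]), 'tcp_pos': array([188.75828722, 621.38198017, 198.47707238]), 'ee_rot': array([ 1.46875741e-01,  9.89154507e-01, -9.33033328e-04, -8.66255163e-05]), 'force': array([ 0.31463188, -0.54071988, -0.10389061]), 'torque': array([-0.00359117, -0.00468869,  0.02730112]), 'finger_gap': 87.1457221638577}
side [[460.0, 0.0, 315.6], [0.0, 460.0, 205.9], [0.0, 0.0, 1.0]] [[-0.912, -0.243, 0.33, 181.204], [-0.41, 0.538, -0.737, 944.185], [0.002, -0.807, -0.59, 922.311], [0.0, 0.0, 0.0, 1.0]]
top [[401.5, 0.0, 319.4], [0.0, 401.5, 197.4], [0.0, 0.0, 1.0]] [[0.121, -0.969, 0.216, 355.164], [-0.993, -0.118, 0.027, -19.569], [-0.001, -0.218, -0.976, 1297.303], [0.0, 0.0, 0.0, 1.0]]
wrist [[308.9, 0.0, 318.4], [0.0, 308.9, 198.8], [0.0, 0.0, 1.0]] [[0.289, 0.924, 0.252, 120.743], [0.957, -0.278, -0.077, 643.614], [-0.001, 0.263, -0.965, 383.867], [0.0, 0.0, 0.0, 1.0]]
```

View pics/side0.png

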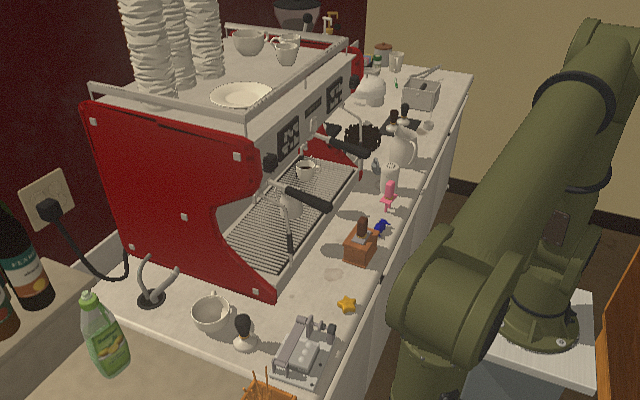

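View pics/top0.png

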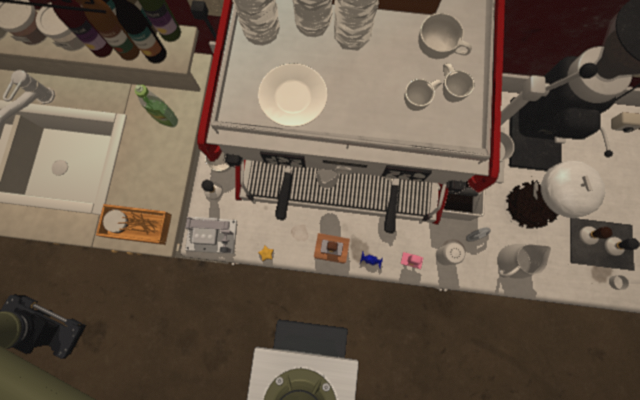

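View pics/wrist0.png

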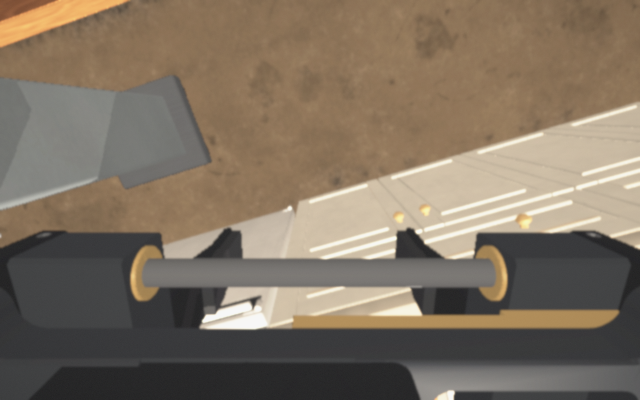

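Candidates for the tool: wooden-handled tool in brown stand (side ≈(362,232), top ≈(333,246)) and pink look-alike (side ≈(388,195), top ≈(411,261)). By the description it is the wooden one. I'll check that in close crops and get rough positions.

```bash
cat > h.py <<'E'
import numpy as np, cv2
from bench import sensors, imaging
def grab(n,save=None):
    d=imaging.grab_frame(n); d["K"]=np.array(d["K"]);d["T"]=np.array(d["T"])
    if save: cv2.imwrite(f"pics/{save}.png",d["frame"][:,:,::-1])
    return d
def ray(d,u,v):
    r=np.linalg.inv(d["K"])@[u,v,1.]; return d["T"][:3,3],d["T"][:3,:3]@r
def onz(d,u,v,z):
    o,r=ray(d,u,v); return o+r*(z-o[2])/r[2]
def proj(d,p):
    c=np.linalg.inv(d["T"])@np.append(np.asarray(p,float),1); q=d["K"]@c[:3]; return q[:2]/q[2]
def tri(*obs):
    A=np.zeros((3,3));b=np.zeros(3)
    for d,u,v in obs:
        o,r=ray(d,u,v); r=r/np.linalg.norm(r);P=np.eye(3)-np.outer(r,r);A+=P;b+=P@o
    p=np.linalg.solve(A,b); return p
def crop(d,x0,y0,x1,y1,s,name):
    c=cv2.resize(d["frame"][y0:y1,x0:x1,::-1],None,fx=s,fy=s,interpolation=cv2.INTER_CUBIC); cv2.imwrite(f"pics/{name}.png",c)
E
python3 - <<'E'
from h import *
t=grab("top");s=grab("side")
crop(t,170,200,430,280,3,"t1");crop(s,220,160,420,390,2.6,"s1")
print("stand",onz(t,332,242,108),"pink",onz(t,411,260,60),"clamp",onz(t,210,238,30))
print("stand side",onz(s,362,222,136))
print("handles",onz(t,281,215,265),onz(t,390,228,265))
E
```

```text
stand [488.82038748 -40.10108387 108.        ] pink [ 468.7218084  -286.44808192   60.        ] clamp [463.62524427 343.11172086  30.        ]
stand side [473.37468262 -21.20890658 136.        ]
handles [525.11209987 102.72414004 265.        ] [ 525.30925277 -182.39361282  265.        ]
```

View pics/t1.png

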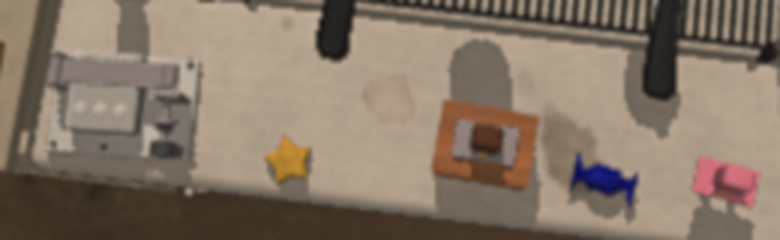

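View pics/s1.png

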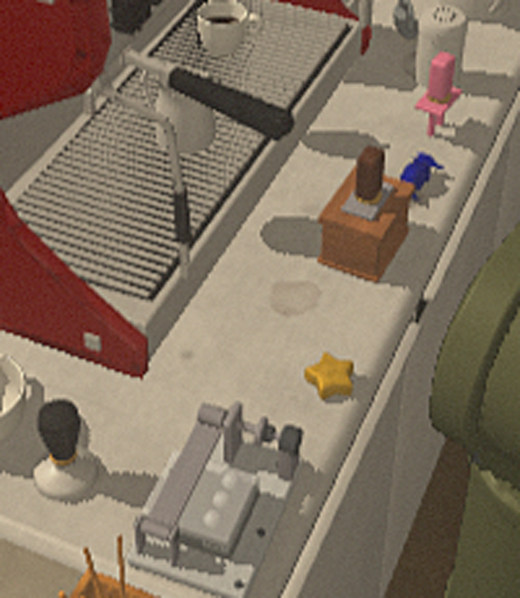

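Crops confirm it: the brown-handled tool with its steel plate sits in the wooden stand (t1 ≈(487,138), s1 ≈(369,175)). The pink one (t1 ≈(735,180)) stands free and is the decoy. The clamp frame lines up roughly with world axes, with the collar on the robot's side of the lug. Next I move the wrist camera over the clamp.

```bash
python3 -m creep '[{"claw":-1,"translation":[0.028,-0.029,0],"rotation":[0,0,6]},{"claw":-1,"translation":[0.056,-0.058,0],"rotation":[0,0,12]},{"claw":-1,"translation":[0.084,-0.087,0],"rotation":[0,0,17]},{"claw":-1,"translation":[0.112,-0.116,0],"rotation":[0,0,17]},{"claw":-1,"translation":[0.140,-0.145,0],"rotation":[0,0,17]},{"claw":-1,"translation":[0.168,-0.174,0],"rotation":[0,0,17]},{"claw":-1,"translation":[0.196,-0.203,0],"rotation":[0,0,17]},{"claw":-1,"translation":[0.224,-0.232,0],"rotation":[0,0,17]}]'
python3 -m creep '[{"claw":-1,"translation":[0.028,-0.029,0],"rotation":[0,0,0]},{"claw":-1,"translation":[0.056,-0.058,0],"rotation":[0,0,0]},{"claw":-1,"translation":[0.084,-0.087,0],"rotation":[0,0,0]},{"claw":-1,"translation":[0.09,-0.1,-0.01],"rotation":[0,0,0]},{"claw":-1,"translation":[0.09,-0.1,-0.01],"rotation":[0,0,0]},{"claw":-1,"translation":[0.09,-0.1,-0.01],"rotation":[0,0,0]}]'
python3 - <<'E'
from h import *
print(sensors.sense()['joints'])
d=grab("wrist","w1");crop(d,0,0,640,400,1.25,"w1b")
E
```

```text
t: 0.92
tcp_pos: [413.9, 388.3, 199.8]
ee_rot: [-0.001, 1.0, 0.0, 0.0]
force: [0.0, 0.5, 0.5]
finger_gap: 86.7
t: 1.42
tcp_pos: [502.9, 289.0, 189.0]
ee_rot: [0.0, 1.0, -0.0, -0.001]
force: [0.3, 0.3, 1.2]
finger_gap: 87.1
[-0.72758219  0.17706676  0.18191747  1.65221116 -0.03340074  1.31661632
  1.03026646]
```

View pics/w1b.png

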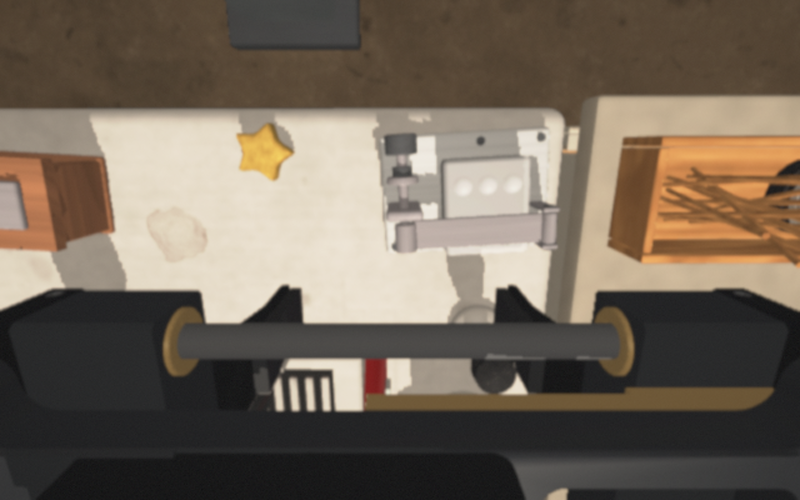

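The wrist view shows the clamp clearly: collar about (403,182), lug (404,211), barrel (400,145), eye (405,237). The stand's edge is at the left. I'll zoom for measuring.

Run:
```python
from h import *
d=grab("wrist");np.savez("w1.npz",**{k:d[k] for k in("frame","K","T")})
crop(d,300,95,460,210,5,"w1c")
```

```text
(no output)
```

View pics/w1c.png

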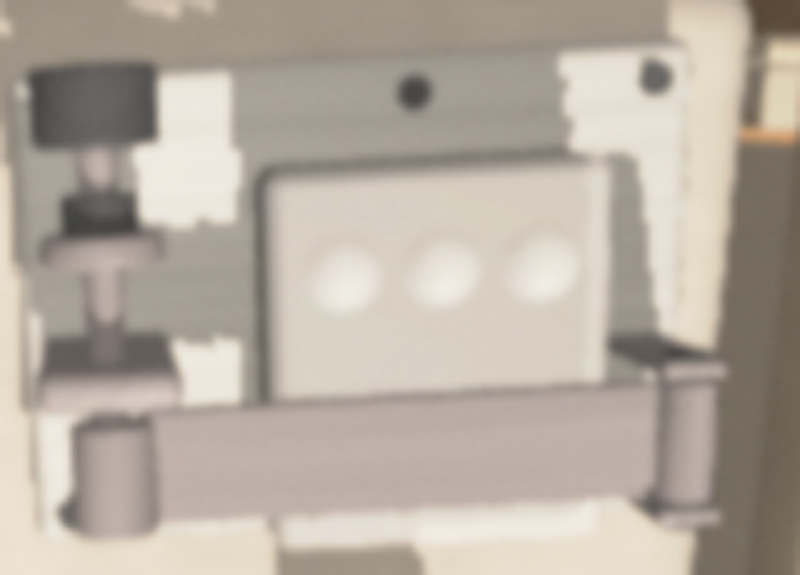

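Run:
```python
from h import *
d=dict(np.load("w1.npz"))
f=lambda u,v,z:np.round(onz(d,300+u/5,95+v/5,z),1)
print(d["T"].round(3))
print("lugface L/R",f(43,375,70),f(178,368,70),"collar face L/R z56",f(42,262,56),f(162,258,56), "collar top",f(102,267,69))
print("bar",f(107,285,60),f(107,325,60), "barcol",f(98,165,60))
print("strap edge",f(160,408,61),f(640,385,61),f(160,520,61),f(650,500,61))
print("mould near edge",f(280,170,44),f(590,160,44))
print("eye",f(115,420,65),f(112,530,65))
```

```text
[[-4.00000e-03  9.65000e-01  2.62000e-01  4.31155e+02]
 [ 1.00000e+00  4.00000e-03  2.00000e-03  2.91499e+02]
 [ 1.00000e-03  2.62000e-01 -9.65000e-01  3.74779e+02]
 [ 0.00000e+00  0.00000e+00  0.00000e+00  1.00000e+00]]
lugface L/R [484.3 282.2  70. ] [482.8 309.1  70. ] collar face L/R z56 [463.4 281.6  56. ] [462.5 306.2  56. ] collar top [463.  293.8  69. ]
bar [467.5 294.9  60. ] [475.7 295.   60. ] barcol [443.8 293.   60. ]
strap edge [492.7 306.   61. ] [487.4 404.7  61. ] [516.6 306.4  61. ] [511.9 409.2  61. ]
mould near edge [445.3 331.1  44. ] [443.  395.8  44. ]
eye [494.4 296.7  65. ] [517.8 296.3  65. ]
```

bar_gap ≈ (473, 295), yaw ≈ +2.8°. The mould edge and gap size agree with what was given. I'll check the left handle before passing it.

Run:
```python
from h import *
t=grab("top");s=grab("side")
crop(t,255,160,425,240,4.5,"t2")
print("L",tri((t,281,216),(s,329,208)),onz(t,281,219,230),onz(s,331,210,230))
print("stand",[onz(t,170+u/3,200+v/3,70).round(1) for u,v in((444,101),(538,116),(529,187),(433,175))])
print("plate",[onz(t,170+u/3,200+v/3,76).round(1) for u,v in((458,119),(520,123),(515,165),(453,158))])
```

```text
L [523.33044514 103.46428138 253.09995044] [520.05632039 105.32626439 230.        ] [526.04950775  80.17363093 230.        ]
stand [array([513.3,   4.8,  70. ]), array([509.6, -92.3,  70. ]), array([437.3, -90.8,  70. ]), array([437.5,   6.7,  70. ])]
plate [array([496. , -11.6,  76. ]), array([499.6, -74.5,  76. ]), array([456.9, -74.1,  76. ]), array([456.4, -11.3,  76. ])]
```

View pics/t2.png

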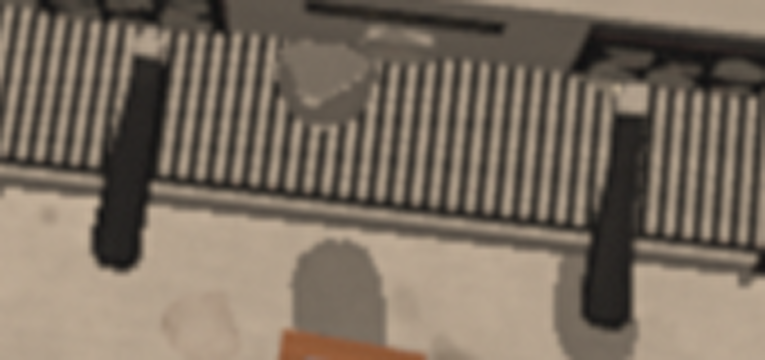

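Left handle near end ≈ (520,103); stand centre ≈ (475,−43). I pass in front of the handle at x≈437.

```bash
python3 -m creep '[{"claw":-1,"translation":[-0.022,-0.03,0],"rotation":[0,0,0]},{"claw":-1,"translation":[-0.044,-0.06,0],"rotation":[0,0,0]},{"claw":-1,"translation":[-0.066,-0.09,0],"rotation":[0,0,0]},{"claw":-1,"translation":[-0.066,-0.128,0],"rotation":[0,0,0]},{"claw":-1,"translation":[-0.066,-0.166,0],"rotation":[0,0,0]},{"claw":-1,"translation":[-0.066,-0.204,0],"rotation":[0,0,0]},{"claw":-1,"translation":[-0.066,-0.242,0],"rotation":[0,0,0]},{"claw":-1,"translation":[-0.066,-0.280,0.01],"rotation":[0,0,0]}]'
python3 -m creep '[{"claw":-1,"translation":[0,-0.038,0],"rotation":[0,0,0]},{"claw":-1,"translation":[0.02,-0.054,0],"rotation":[0,0,0]},{"claw":-1,"translation":[0.04,-0.054,0],"rotation":[0,0,0]},{"claw":-1,"translation":[0.04,-0.054,0],"rotation":[0,0,0]},{"claw":-1,"translation":[0.04,-0.054,0],"rotation":[0,0,0]}]'
python3 - <<'E'
from h import *
print(sensors.sense()['joints'])
d=grab("wrist","w2");np.savez("w2.npz",**{k:d[k] for k in("frame","K","T")});crop(d,200,80,440,260,3.3,"w2b")
E
```

```text
t: 2.28
tcp_pos: [435.4, 9.5, 198.7]
ee_rot: [-0.002, 1.0, 0.0, -0.001]
force: [0.6, 0.0, -0.1]
finger_gap: 87.4
t: 2.7
tcp_pos: [477.3, -42.9, 199.7]
ee_rot: [-0.002, 1.0, -0.0, -0.0]
force: [0.9, -0.1, 0.0]
finger_gap: 87.0
[-0.48389897 -0.06643243  0.50015191  1.8743624   0.0330426   1.3257937
  1.58162126]
```

View pics/w2b.png

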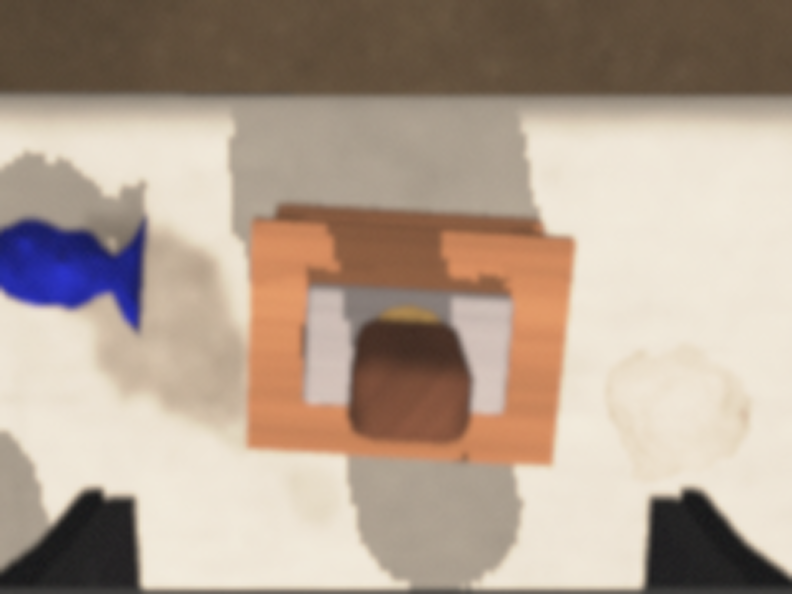

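Run:
```python
from h import *
d=dict(np.load("w2.npz"))
f=lambda u,v,z:onz(d,200+u/3.3,80+v/3.3,z)
S=np.array([f(253,217,70),f(575,238,70),f(551,465,70),f(247,448,70)])
P=np.array([f(307,285,76),f(513,297,76),f(505,414,76),f(303,403,76)])
H=np.array([f(352,372,136),f(470,377,136),f(466,440,136),f(352,437,136)])
for n,c in(("stand",S),("plate",P),("handle",H)):
    e=c[1]-c[0]+c[2]-c[3]
    print(n,c.mean(0).round(1),"len y",np.linalg.norm(e/2).round(1),"len x",np.linalg.norm((c[3]-c[0]+c[2]-c[1])/2).round(1),"yaw",np.degrees(np.arctan2(-e[0],e[1])).round(1), np.degrees(np.arctan2(*( (c[3]-c[0]+c[2]-c[1])[[1,0]]))).round(1))
```

```text
stand [476.8 -36.8  70. ] len y 99.2 len x 74.3 yaw -3.2 -3.1
plate [477.1 -36.7  76. ] len y 63.5 len x 37.5 yaw -3.0 -2.3
handle [478.  -36.9 136. ] len y 29.5 len x 16.9 yaw -1.7 -1.1
```

Stand top and plate sizes check out (99×74, 63.5×37.5). Tool grip is at ≈ (477, −37, 108) with yaw −3°. Before deciding jaw direction at the clamp, I check how far the machine's red side panel protrudes.

Run:
```python
from h import *
s=grab("side")
def ony(d,u,v,y):
    o,r=ray(d,u,v); return (o+r*(y-o[1])/r[1]).round(0)
for y in(250,285):
    for p in((276,302),(262,285),(222,235),(215,215),(258,180),(250,145)): print(y,p,ony(s,*p,y))
```

```text
250 (276, 302) [603. 250.  28.]
250 (262, 285) [641. 250.  73.]
250 (222, 235) [742. 250. 203.]
250 (215, 215) [754. 250. 261.]
250 (258, 180) [626. 250. 394.]
250 (250, 145) [638. 250. 474.]
285 (276, 302) [582. 285.  73.]
285 (262, 285) [617. 285. 116.]
285 (222, 235) [714. 285. 239.]
285 (215, 215) [725. 285. 294.]
285 (258, 180) [603. 285. 420.]
285 (250, 145) [615. 285. 497.]
```

The panel is clear of the gripper (x>600). I'll grasp with the jaws along x, which resists the push moment better. Turning −93° over the stand.

```bash
python3 -m creep '[{"claw":-1,"translation":[0,0.006,0],"rotation":[0,0,-7]},{"claw":-1,"translation":[0,0.006,0],"rotation":[0,0,-14]},{"claw":-1,"translation":[0,0.006,0],"rotation":[0,0,-21]},{"claw":-1,"translation":[0,0.006,0],"rotation":[0,0,-28]},{"claw":-1,"translation":[0,0.006,0],"rotation":[0,0,-35]},{"claw":-1,"translation":[0,0.006,0],"rotation":[0,0,-42]},{"claw":-1,"translation":[0,0.006,0],"rotation":[0,0,-49]},{"claw":-1,"translation":[0,0.006,0],"rotation":[0,0,-56]}]'
python3 -m creep '[{"claw":-1,"translation":[0,0,0],"rotation":[0,0,-7]},{"claw":-1,"translation":[0,0,0],"rotation":[0,0,-14]},{"claw":-1,"translation":[0,0,0],"rotation":[0,0,-21]},{"claw":-1,"translation":[0,0,0],"rotation":[0,0,-28]},{"claw":-1,"translation":[0,0,0],"rotation":[0,0,-35]},{"claw":-1,"translation":[0,0,0],"rotation":[0,0,-37]},{"claw":-1,"translation":[0,0,0],"rotation":[0,0,-37]},{"claw":-1,"translation":[0,0,0],"rotation":[0,0,-37]}]'
python3 - <<'E'
from h import *
st=sensors.sense();print(st['joints'],st['tcp_pos'],st['ee_rot'])
d=grab("wrist","w3");np.savez("w3.npz",**{k:d[k] for k in("frame","K","T")});crop(d,200,80,440,260,3.3,"w3b")
print(d["T"].round(3))
E
```

```text
t: 3.47
tcp_pos: [476.2, -37.0, 199.7]
ee_rot: [0.47, 0.882, 0.0, -0.0]
force: [-0.2, 0.1, -0.5]
finger_gap: 86.8
t: 4.13
tcp_pos: [476.4, -37.3, 199.7]
ee_rot: [0.724, 0.69, 0.0, -0.0]
force: [0.0, -0.0, -0.4]
finger_gap: 86.8
[-0.42972933 -0.06540608  0.43656397  1.87550488  0.02817821  1.32536389
 -0.04841385] [476.41805898 -37.29393956 199.69914745] [ 7.23728343e-01  6.90084966e-01  1.43652732e-04 -7.38418752e-05]
[[ 9.99000e-01 -4.40000e-02 -1.10000e-02  4.80440e+02]
 [-4.60000e-02 -9.64000e-01 -2.62000e-01  3.53840e+01]
 [ 1.00000e-03  2.63000e-01 -9.65000e-01  3.85026e+02]
 [ 0.00000e+00  0.00000e+00  0.00000e+00  1.00000e+00]]
```

View pics/w3b.png

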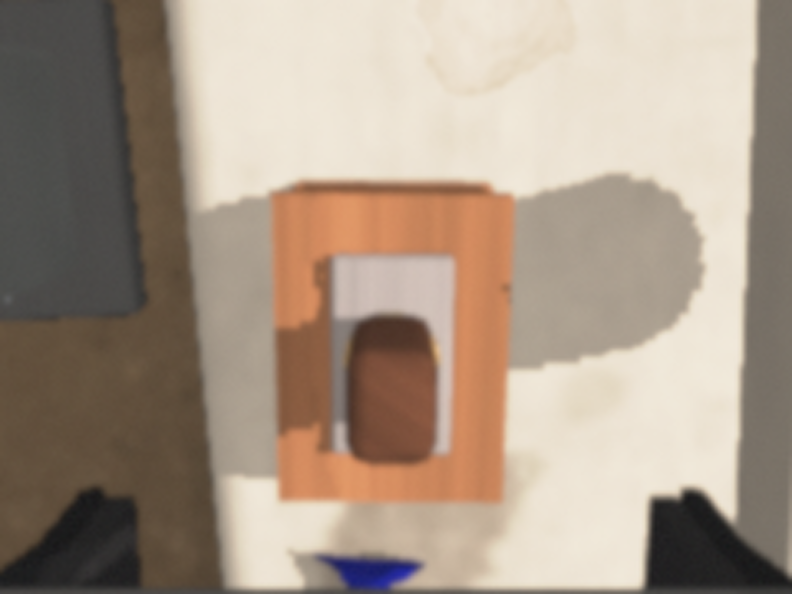

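The stand is square in the view and the handle (crop ≈392) is centred between the fingers (≈393). Descending and gripping.

```bash
python3 -m creep '[{"claw":-1,"translation":[0.0005,0,-0.025],"rotation":[0,0,0]},{"claw":-1,"translation":[0.0005,0,-0.05],"rotation":[0,0,0]},{"claw":-1,"translation":[0.0005,0,-0.075],"rotation":[0,0,0]},{"claw":-1,"translation":[0.0005,0,-0.095],"rotation":[0,0,0]},{"claw":-1,"translation":[0.0005,0,-0.108],"rotation":[0,0,0]},{"claw":-1,"translation":[0.0005,0,-0.114],"rotation":[0,0,0]},{"claw":-1,"translation":[0.0005,0,-0.114],"rotation":[0,0,0]},{"claw":-1,"translation":[0.0005,0,-0.114],"rotation":[0,0,0]}]'
python3 -m creep '[{"claw":1,"translation":[0,0,0],"rotation":[0,0,0]},{"claw":1,"translation":[0,0,0],"rotation":[0,0,0]},{"claw":1,"translation":[0,0,0],"rotation":[0,0,0]},{"claw":1,"translation":[0,0,0],"rotation":[0,0,0]},{"claw":1,"translation":[0,0,0],"rotation":[0,0,0]},{"claw":1,"translation":[0,0,0],"rotation":[0,0,0]},{"claw":1,"translation":[0,0,0],"rotation":[0,0,0]},{"claw":1,"translation":[0,0,0],"rotation":[0,0,0]}]' 50
python3 -c "
from h import *
st=sensors.sense();print(st['joints'],st['tcp_pos'],st['ee_rot'],st['torque'])
d=grab('wrist','w4')"
```

```text
t: 4.85
tcp_pos: [477.7, -37.9, 86.1]
ee_rot: [0.724, 0.689, 0.0, 0.0]
force: [0.4, -0.1, 0.6]
finger_gap: 87.0
t: 5.52
tcp_pos: [477.4, -38.0, 85.6]
ee_rot: [0.725, 0.689, 0.0, 0.0]
force: [0.2, 0.1, 1.0]
finger_gap: 40.9
[-0.41679868  0.04276315  0.4533993   2.01867407 -0.02113899  1.08444998
 -0.00436433] [477.39035709 -38.04989519  85.61134022] [7.24728510e-01 6.89034530e-01 2.58503063e-05 5.43959385e-05] [-0.06784658  0.02978582 -0.01246036]
```

View pics/w4.png

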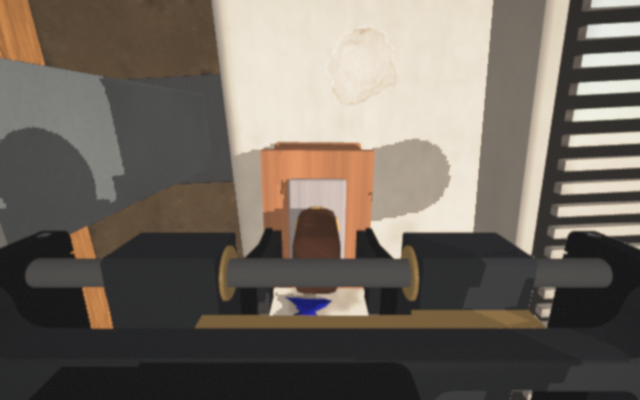

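The fingers are still closing (about 10 mm either side, handle centred at (318,250)). I continue.

```bash
python3 -m creep '[{"claw":1,"translation":[0,0,0],"rotation":[0,0,0]},{"claw":1,"translation":[0,0,0],"rotation":[0,0,0]},{"claw":1,"translation":[0,0,0],"rotation":[0,0,0]},{"claw":1,"translation":[0,0,0],"rotation":[0,0,0]},{"claw":1,"translation":[0,0,0],"rotation":[0,0,0]},{"claw":1,"translation":[0,0,0],"rotation":[0,0,0]},{"claw":1,"translation":[0,0,0],"rotation":[0,0,0]}]' 50
python3 -m creep '[{"claw":1,"translation":[0,0,0.005],"rotation":[0,0,0]},{"claw":1,"translation":[0,0,0.02],"rotation":[0,0,0]},{"claw":1,"translation":[0,0,0.045],"rotation":[0,0,0]},{"claw":1,"translation":[0,0,0.07],"rotation":[0,0,0]},{"claw":1,"translation":[0,0,0.085],"rotation":[0,0,0]},{"claw":1,"translation":[0,0,0.085],"rotation":[0,0,0]}]'
python3 -c "
from h import *
st=sensors.sense();print(st['tcp_pos'],st['ee_rot'],st['torque'])
s=grab('side');crop(s,300,160,460,290,4.5,'s2')"
```

```text
t: 6.15
tcp_pos: [477.1, -38.0, 85.5]
ee_rot: [0.725, 0.689, -0.0, -0.0]
force: [0.1, 0.6, -0.1]
finger_gap: 23.4
t: 6.65
tcp_pos: [480.1, -38.1, 174.3]
ee_rot: [0.725, 0.689, 0.003, 0.002]
force: [-0.4, -0.6, -1.9]
finger_gap: 23.3
[480.05236426 -38.06213898 174.28505188] [0.72476326 0.68898852 0.00290241 0.00214575] [-0.03980691 -0.01291023 -0.00800855]
```

View pics/s2.png

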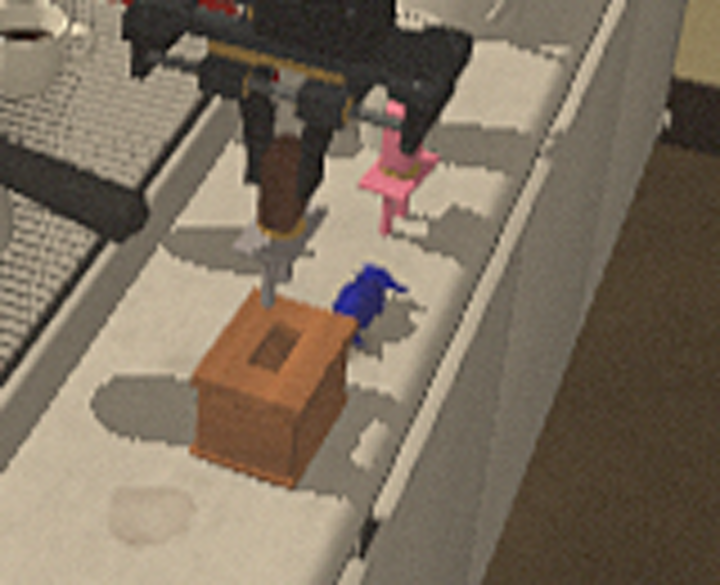

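The tool is lifted cleanly and hangs straight (gap 23.3). Prong tips are 61.5 mm below TCP. I pull back, turn the jaws along y for the passage, then go to the clamp.

```bash
python3 -m creep '[{"claw":1,"translation":[-0.006,0,0],"rotation":[0,0,7]},{"claw":1,"translation":[-0.012,0,0],"rotation":[0,0,14]},{"claw":1,"translation":[-0.018,0,0],"rotation":[0,0,21]},{"claw":1,"translation":[-0.024,0,0],"rotation":[0,0,28]},{"claw":1,"translation":[-0.03,0,0],"rotation":[0,0,35]},{"claw":1,"translation":[-0.036,0,0],"rotation":[0,0,42]},{"claw":1,"translation":[-0.04,0,0],"rotation":[0,0,49]},{"claw":1,"translation":[-0.04,0,0],"rotation":[0,0,56]}]'
python3 -m creep '[{"claw":1,"translation":[0,0.01,0],"rotation":[0,0,7]},{"claw":1,"translation":[0,0.02,0],"rotation":[0,0,14]},{"claw":1,"translation":[0,0.03,0],"rotation":[0,0,21]},{"claw":1,"translation":[0,0.04,0],"rotation":[0,0,28]},{"claw":1,"translation":[0,0.06,0],"rotation":[0,0,34]},{"claw":1,"translation":[0,0.09,0],"rotation":[0,0,34]},{"claw":1,"translation":[0,0.12,0],"rotation":[0,0,34]},{"claw":1,"translation":[0,0.15,0],"rotation":[0,0,34]}]'
python3 -m creep '[{"claw":1,"translation":[0,0.03,0],"rotation":[0,0,0]},{"claw":1,"translation":[0,0.06,0],"rotation":[0,0,0]},{"claw":1,"translation":[0,0.09,0],"rotation":[0,0,0]},{"claw":1,"translation":[0,0.12,0],"rotation":[0,0,-7]},{"claw":1,"translation":[0.005,0.14,0],"rotation":[0,0,-14]},{"claw":1,"translation":[0.01,0.16,0],"rotation":[0,0,-21]},{"claw":1,"translation":[0.015,0.17,0],"rotation":[0,0,-28]},{"claw":1,"translation":[0.02,0.18,0],"rotation":[0,0,-35]}]'
python3 -m creep '[{"claw":1,"translation":[0.005,0,0],"rotation":[0,0,-7]},{"claw":1,"translation":[0.01,0,0],"rotation":[0,0,-14]},{"claw":1,"translation":[0.015,0,0],"rotation":[0,0,-21]},{"claw":1,"translation":[0.015,0,0],"rotation":[0,0,-28]},{"claw":1,"translation":[0.015,0,0],"rotation":[0,0,-35]},{"claw":1,"translation":[0.015,0,0],"rotation":[0,0,-42]},{"claw":1,"translation":[0.015,0,0],"rotation":[0,0,-49]},{"claw":1,"translation":[0.015,0,0],"rotation":[0,0,-49]}]'
python3 -c "
from h import *
st=sensors.sense();print(st['tcp_pos'],st['ee_rot'],st['joints'])
s=grab('side','s3');d=grab('wrist','w5')"
```

```text
t: 7.37
tcp_pos: [435.5, -38.0, 168.7]
ee_rot: [0.314, 0.95, -0.001, -0.002]
force: [0.6, 0.4, -1.5]
finger_gap: 23.5
t: 8.03
tcp_pos: [436.2, 112.8, 168.8]
ee_rot: [0.026, 1.0, -0.0, -0.001]
force: [-0.3, -0.3, -1.8]
finger_gap: 23.5
t: 8.7
tcp_pos: [456.3, 292.7, 168.1]
ee_rot: [0.327, 0.945, -0.001, -0.001]
force: [0.3, -0.3, -1.4]
finger_gap: 23.5
t: 9.37
tcp_pos: [471.5, 291.3, 168.4]
ee_rot: [0.689, 0.725, -0.002, -0.0]
force: [0.2, -0.2, -1.5]
finger_gap: 23.7
[471.50768286 291.30427463 168.43282503] [ 6.88784760e-01  7.24964139e-01 -1.59258101e-03 -1.21110700e-04] [-0.84879967  0.13674169  0.27099676  1.74239714 -0.03769058  1.27074444
 -0.51778162]
```

View pics/s3.png

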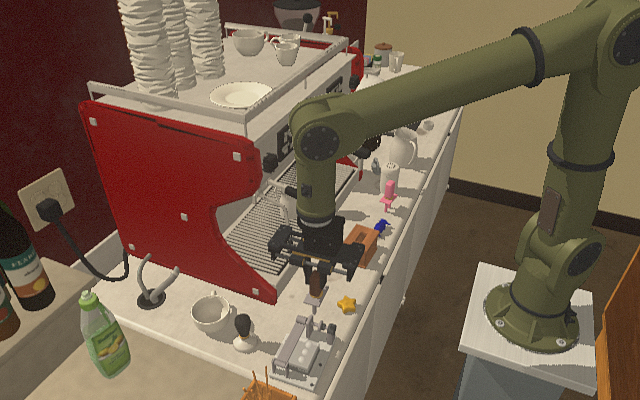

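View pics/w5.png

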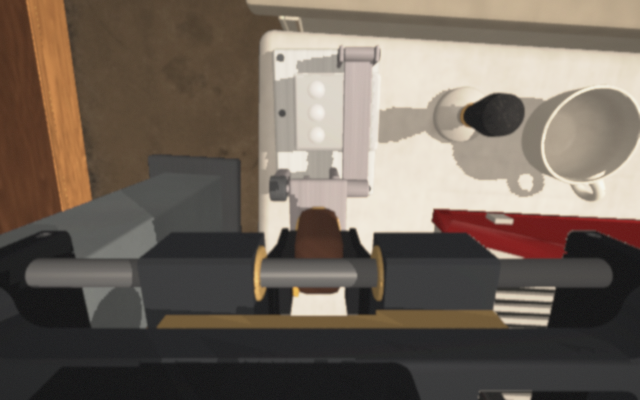

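The tool hangs over the clamp and is square with it in the wrist view (strap vertical at u≈357). I shift slightly, lower to just above the lug and check in the side view.

```bash
python3 -m creep '[{"claw":1,"translation":[0.002,0.0025,0],"rotation":[0,0,0]},{"claw":1,"translation":[0.002,0.0025,-0.015],"rotation":[0,0,0]},{"claw":1,"translation":[0.002,0.0025,-0.03],"rotation":[0,0,0]},{"claw":1,"translation":[0.002,0.0025,-0.03],"rotation":[0,0,0]},{"claw":1,"translation":[0.002,0.0025,-0.03],"rotation":[0,0,0]}]'
python3 -c "
from h import *
s=grab('side');crop(s,255,260,375,375,5.2,'s4')
t=grab('top');crop(t,190,200,270,270,7,'t4')
for p in ((473,295,56),(482.5,295,70),(463,295,69)): print(p,(proj(s,p)-[255,260])*5.2)
"
```

```text
t: 9.88
tcp_pos: [473.7, 294.1, 139.7]
ee_rot: [0.687, 0.727, -0.001, -0.0]
force: [0.7, 0.4, -1.9]
finger_gap: 23.4
(473, 295, 56) [312.41309729 333.77056765]
(482.5, 295, 70) [293.27459561 306.55718007]
(463, 295, 69) [332.72813694 322.11289637]
```

View pics/s4.png

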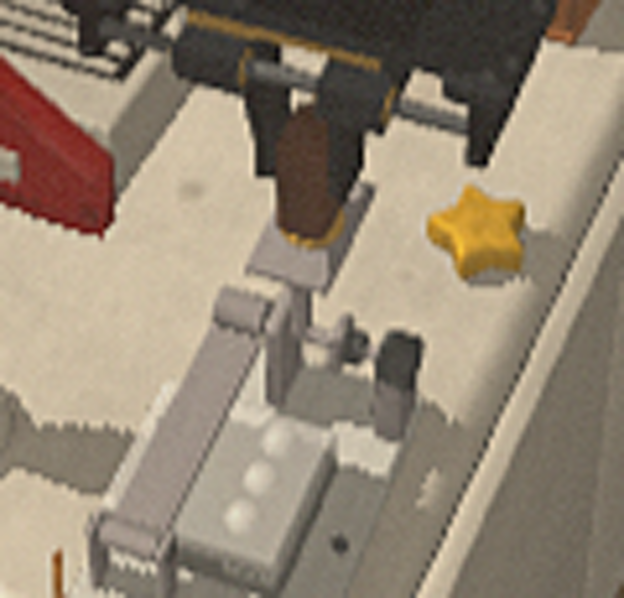

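The bar between lug and collar sits at (315,338) against my projection (312,334), with the prong right above it. I lower in small rows and watch the force.

```bash
python3 -m creep '[{"claw":1,"translation":[0,0,-0.004],"rotation":[0,0,0]},{"claw":1,"translation":[0,0,-0.008],"rotation":[0,0,0]},{"claw":1,"translation":[0,0,-0.012],"rotation":[0,0,0]},{"claw":1,"translation":[0,0,-0.016],"rotation":[0,0,0]},{"claw":1,"translation":[0,0,-0.020],"rotation":[0,0,0]},{"claw":1,"translation":[0,0,-0.024],"rotation":[0,0,0]},{"claw":1,"translation":[0,0,-0.024],"rotation":[0,0,0]}]'
python3 -c "
from h import *
print(sensors.sense()['torque'])
s=grab('side');crop(s,255,260,375,375,5.2,'s5')
"
```

```text
t: 10.57
tcp_pos: [473.8, 294.1, 115.4]
ee_rot: [0.688, 0.726, -0.001, -0.0]
force: [0.3, 0.1, -2.2]
finger_gap: 23.8
[-0.09242566  0.05852279 -0.00863802]
```

View pics/s5.png

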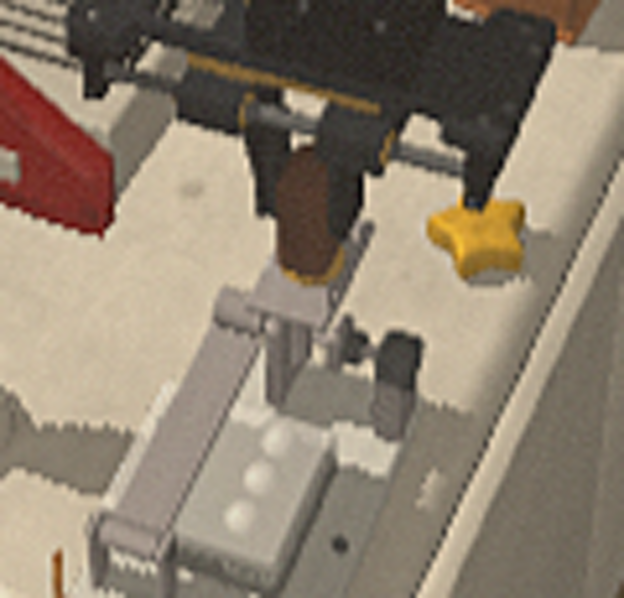

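No contact force; the prong is visible between lug and collar at (305,360). I lower 22 mm more, then push toward −x.

```bash
python3 -m creep '[{"claw":1,"translation":[0,0,-0.004],"rotation":[0,0,0]},{"claw":1,"translation":[0,0,-0.008],"rotation":[0,0,0]},{"claw":1,"translation":[0,0,-0.012],"rotation":[0,0,0]},{"claw":1,"translation":[0,0,-0.016],"rotation":[0,0,0]},{"claw":1,"translation":[0,0,-0.020],"rotation":[0,0,0]},{"claw":1,"translation":[0,0,-0.022],"rotation":[0,0,0]},{"claw":1,"translation":[0,0,-0.022],"rotation":[0,0,0]}]'
python3 -c "
from h import *
print(sensors.sense()['torque'])"
python3 -m creep '[{"claw":1,"translation":[-0.002,0,0],"rotation":[0,0,0]},{"claw":1,"translation":[-0.004,0,0],"rotation":[0,0,0]},{"claw":1,"translation":[-0.006,-0.0005,0],"rotation":[0,0,0]},{"claw":1,"translation":[-0.008,-0.0005,0],"rotation":[0,0,0]},{"claw":1,"translation":[-0.010,-0.0005,0],"rotation":[0,0,0]},{"claw":1,"translation":[-0.012,-0.0005,0],"rotation":[0,0,0]},{"claw":1,"translation":[-0.012,-0.0005,0],"rotation":[0,0,0]}]'
python3 -c "
from h import *
print(sensors.sense()['torque'])
s=grab('side');crop(s,255,260,375,375,5.2,'s6')
"
```

```text
t: 11.2
tcp_pos: [474.0, 294.2, 93.8]
ee_rot: [0.688, 0.726, -0.001, -0.0]
force: [0.0, -0.8, -0.3]
finger_gap: 23.2
[-0.05675619 -0.02083954 -0.03774007]
t: 11.78
tcp_pos: [463.0, 293.9, 95.0]
ee_rot: [0.688, 0.726, 0.001, 0.001]
force: [2.6, -0.3, -3.5]
finger_gap: 23.7
[-0.21048786 -0.93886658  0.00230559]
```

View pics/s6.png

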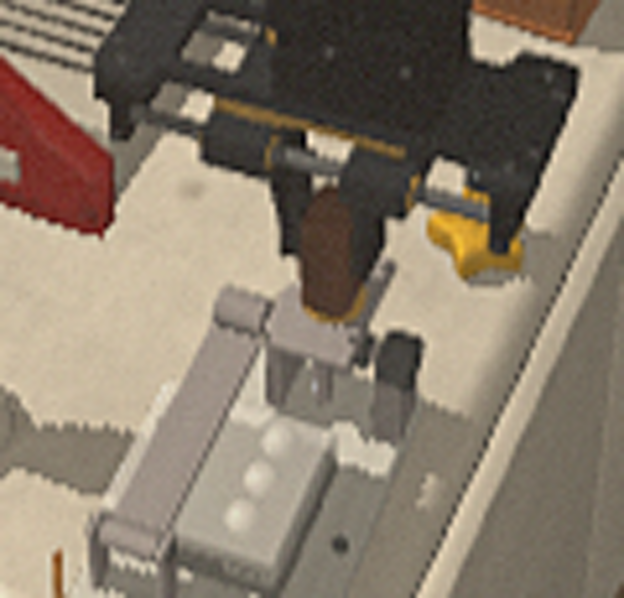

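Contact: 2.6 N on the tool, collar moving. I push on in 1.5 mm rows.

```bash
python3 -m creep '[{"claw":1,"translation":[-0.0015,0,0],"rotation":[0,0,0]},{"claw":1,"translation":[-0.003,0,0],"rotation":[0,0,0]},{"claw":1,"translation":[-0.0045,0,0],"rotation":[0,0,0]},{"claw":1,"translation":[-0.006,0,0],"rotation":[0,0,0]},{"claw":1,"translation":[-0.0075,-0.0005,0],"rotation":[0,0,0]},{"claw":1,"translation":[-0.0075,-0.0005,0],"rotation":[0,0,0]}]'
python3 -c "
from h import *
print(sensors.sense()['torque'])
s=grab('side');crop(s,255,260,375,375,5.2,'s7')
"
```

```text
t: 12.33
tcp_pos: [454.8, 293.5, 94.8]
ee_rot: [0.688, 0.726, 0.0, 0.0]
force: [2.9, -1.0, -1.1]
finger_gap: 23.9
[-0.45954637 -1.11224423  0.02226666]
```

View pics/s7.png

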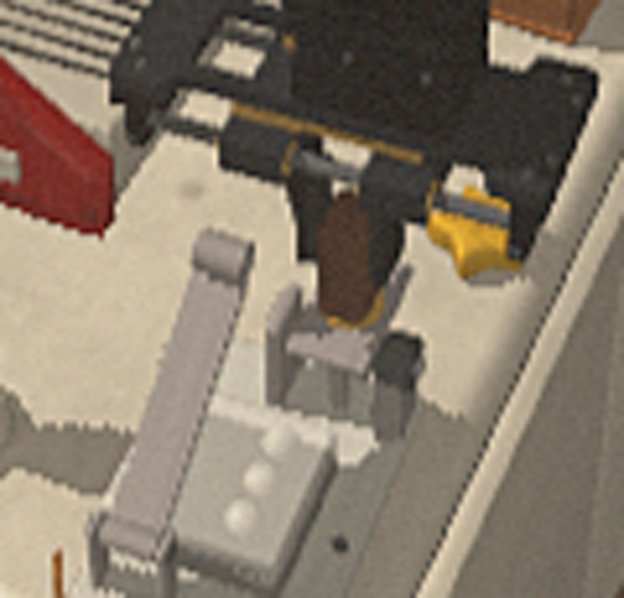

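The strap has sprung up (eye at (222,255) in the crop, was (243,312)). The raised eye stands near where a finger would be in mid-gap, so I ease back only 6 mm and then lift straight up.

```bash
python3 -m creep '[{"claw":1,"translation":[0.002,0,0],"rotation":[0,0,0]},{"claw":1,"translation":[0.004,0,0],"rotation":[0,0,0]},{"claw":1,"translation":[0.006,0,0],"rotation":[0,0,0]},{"claw":1,"translation":[0.006,0,0.003],"rotation":[0,0,0]},{"claw":1,"translation":[0.006,0,0.009],"rotation":[0,0,0]},{"claw":1,"translation":[0.006,0,0.017],"rotation":[0,0,0]},{"claw":1,"translation":[0.006,0,0.025],"rotation":[0,0,0]},{"claw":1,"translation":[0.006,0,0.033],"rotation":[0,0,0]}]'
python3 -m creep '[{"claw":1,"translation":[0,0,0.01],"rotation":[0,0,0]},{"claw":1,"translation":[0,0,0.02],"rotation":[0,0,0]},{"claw":1,"translation":[0,0,0.035],"rotation":[0,0,0]},{"claw":1,"translation":[0,0,0.05],"rotation":[0,0,0]},{"claw":1,"translation":[0,0,0.05],"rotation":[0,0,0]}]'
python3 -c "
from h import *
print(sensors.sense()['torque'])
s=grab('side');crop(s,255,230,375,375,4.1,'s8')
w=grab('wrist','w8')
"
```

```text
t: 13.05
tcp_pos: [460.7, 293.8, 128.6]
ee_rot: [0.688, 0.726, 0.0, -0.0]
force: [-0.0, 0.1, -1.9]
finger_gap: 23.4
t: 13.47
tcp_pos: [461.8, 294.8, 181.4]
ee_rot: [0.688, 0.726, 0.002, -0.0]
force: [0.6, 0.0, -0.2]
finger_gap: 23.7
[-0.09306137 -0.06624839 -0.05597494]
```

View pics/s8.png

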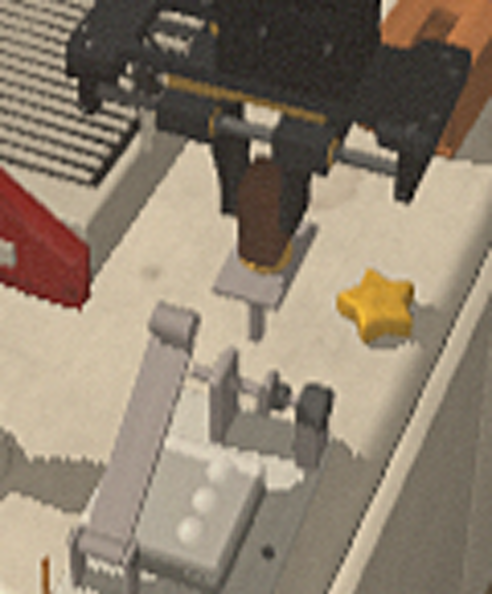

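View pics/w8.png

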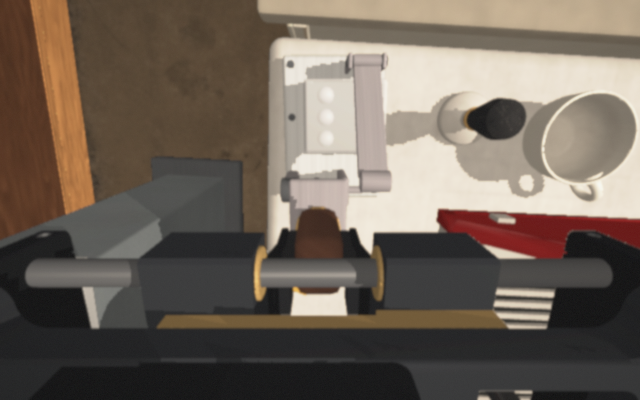

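Strap stays up (eye crop (175,322)), the collar is back at rest, and the tool is held straight. Returning by the same route.

```bash
python3 -m creep '[{"claw":1,"translation":[-0.004,0,0],"rotation":[0,0,7]},{"claw":1,"translation":[-0.008,0,0],"rotation":[0,0,14]},{"claw":1,"translation":[-0.012,0,0],"rotation":[0,0,21]},{"claw":1,"translation":[-0.016,-0.01,0],"rotation":[0,0,28]},{"claw":1,"translation":[-0.02,-0.02,0],"rotation":[0,0,35]},{"claw":1,"translation":[-0.024,-0.03,0],"rotation":[0,0,42]},{"claw":1,"translation":[-0.024,-0.04,0],"rotation":[0,0,49]},{"claw":1,"translation":[-0.024,-0.05,0],"rotation":[0,0,56]}]'
python3 -m creep '[{"claw":1,"translation":[0,-0.01,0],"rotation":[0,0,7]},{"claw":1,"translation":[0,-0.02,0],"rotation":[0,0,14]},{"claw":1,"translation":[0,-0.03,0],"rotation":[0,0,21]},{"claw":1,"translation":[0,-0.045,0],"rotation":[0,0,28]},{"claw":1,"translation":[0,-0.075,0],"rotation":[0,0,28]},{"claw":1,"translation":[0,-0.105,0],"rotation":[0,0,28]},{"claw":1,"translation":[0,-0.135,0],"rotation":[0,0,28]},{"claw":1,"translation":[0,-0.165,0],"rotation":[0,0,28]}]'
python3 -m creep '[{"claw":1,"translation":[0,-0.03,0],"rotation":[0,0,0]},{"claw":1,"translation":[0,-0.06,0],"rotation":[0,0,0]},{"claw":1,"translation":[0,-0.09,0],"rotation":[0,0,0]},{"claw":1,"translation":[0,-0.11,0],"rotation":[0,0,-7]},{"claw":1,"translation":[0.005,-0.117,0],"rotation":[0,0,-14]},{"claw":1,"translation":[0.01,-0.117,0],"rotation":[0,0,-21]},{"claw":1,"translation":[0.015,-0.117,0],"rotation":[0,0,-28]},{"claw":1,"translation":[0.02,-0.117,0],"rotation":[0,0,-35]}]'
python3 -m creep '[{"claw":1,"translation":[0.004,0,0],"rotation":[0,0,-7]},{"claw":1,"translation":[0.008,0,0],"rotation":[0,0,-14]},{"claw":1,"translation":[0.012,0,0],"rotation":[0,0,-21]},{"claw":1,"translation":[0.016,0,0],"rotation":[0,0,-28]},{"claw":1,"translation":[0.02,0,0],"rotation":[0,0,-35]},{"claw":1,"translation":[0.02,0,0],"rotation":[0,0,-42]},{"claw":1,"translation":[0.02,0,0],"rotation":[0,0,-49]},{"claw":1,"translation":[0.02,0,0],"rotation":[0,0,-55]}]'
python3 -m creep '[{"claw":1,"translation":[0,0,0],"rotation":[0,0,0]},{"claw":1,"translation":[0,0,0],"rotation":[0,0,0]},{"claw":1,"translation":[0,0,0],"rotation":[0,0,0]}]'
python3 -c "
from h import *
st=sensors.sense();print(st['tcp_pos'],st['ee_rot'],st['joints'])
s=grab('side');crop(s,300,160,460,290,4.5,'s9')
w=grab('wrist','w9')
"
```

```text
t: 14.23
tcp_pos: [435.5, 242.6, 176.3]
ee_rot: [0.263, 0.965, -0.001, -0.001]
force: [0.5, 0.6, -1.4]
finger_gap: 23.5
t: 14.9
tcp_pos: [435.5, 77.0, 176.4]
ee_rot: [0.025, 1.0, -0.0, -0.001]
force: [1.2, 0.8, -1.9]
finger_gap: 23.8
t: 15.57
tcp_pos: [455.9, -38.6, 176.5]
ee_rot: [0.328, 0.945, -0.0, -0.001]
force: [-0.5, 0.2, -1.8]
finger_gap: 23.3
t: 16.23
tcp_pos: [475.7, -38.3, 176.3]
ee_rot: [0.727, 0.687, -0.001, -0.001]
force: [-0.4, 0.7, -3.0]
finger_gap: 24.0
t: 16.48
tcp_pos: [476.4, -38.4, 177.0]
ee_rot: [0.724, 0.69, -0.0, -0.0]
force: [-0.1, -1.1, -2.1]
finger_gap: 23.7
[476.35110605 -38.43538124 177.03542603] [ 7.23781203e-01  6.90029298e-01 -4.39815190e-04 -3.79182033e-04] [-0.47262925 -0.05173309  0.48566002  1.90862054  0.02527419  1.27997928
 -0.04253506]
```

View pics/s9.png

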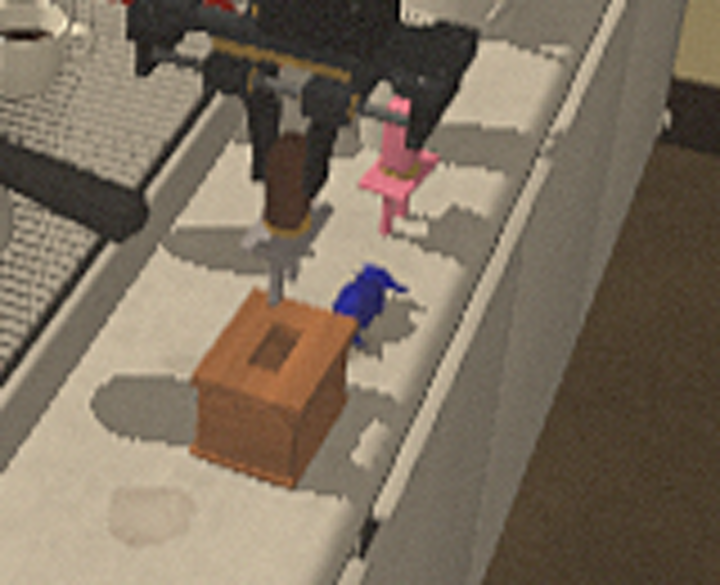

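View pics/w9.png

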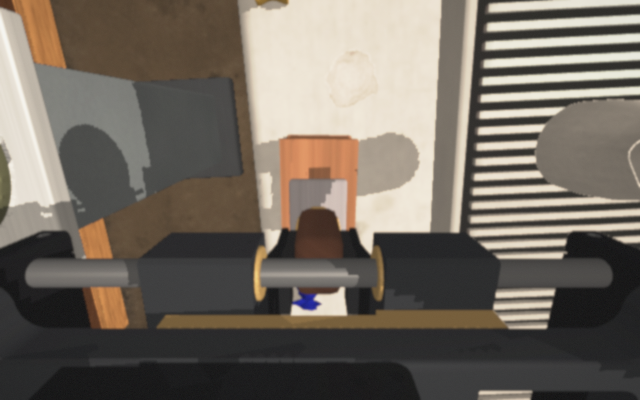

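The pose matches the lift pose to under 1 mm and is square with the slot. Lowering in two stages.

```bash
python3 -m creep '[{"claw":1,"translation":[0.0005,0.0005,-0.015],"rotation":[0,0,0]},{"claw":1,"translation":[0.0005,0.0005,-0.03],"rotation":[0,0,0]},{"claw":1,"translation":[0.0005,0.0005,-0.04],"rotation":[0,0,0]},{"claw":1,"translation":[0.0005,0.0005,-0.045],"rotation":[0,0,0]},{"claw":1,"translation":[0.0005,0.0005,-0.05],"rotation":[0,0,0]},{"claw":1,"translation":[0.0005,0.0005,-0.055],"rotation":[0,0,0]},{"claw":1,"translation":[0.0005,0.0005,-0.06],"rotation":[0,0,0]},{"claw":1,"translation":[0.0005,0.0005,-0.06],"rotation":[0,0,0]}]'
python3 -c "
from h import *
s=grab('side');crop(s,300,160,460,290,4.5,'s10')
"
```

```text
t: 17.25
tcp_pos: [477.0, -38.0, 116.9]
ee_rot: [0.725, 0.689, -0.0, -0.0]
force: [0.5, 0.3, -2.0]
finger_gap: 23.6
```

View pics/s10.png

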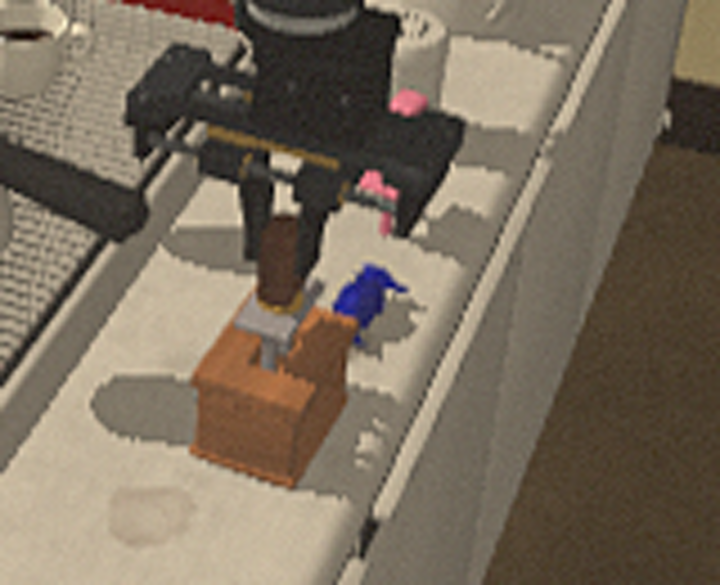

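Prongs are entering the slot (268,355) with no contact force. Lowering to the plate.

```bash
python3 -m creep '[{"claw":1,"translation":[0,0,-0.008],"rotation":[0,0,0]},{"claw":1,"translation":[0,0,-0.016],"rotation":[0,0,0]},{"claw":1,"translation":[0,0,-0.022],"rotation":[0,0,0]},{"claw":1,"translation":[0,0,-0.026],"rotation":[0,0,0]},{"claw":1,"translation":[0,0,-0.029],"rotation":[0,0,0]},{"claw":1,"translation":[0,0,-0.031],"rotation":[0,0,0]},{"claw":1,"translation":[0,0,-0.031],"rotation":[0,0,0]},{"claw":1,"translation":[0,0,-0.031],"rotation":[0,0,0]}]'
```

```text
t: 17.97
tcp_pos: [477.5, -38.1, 86.6]
ee_rot: [0.725, 0.689, 0.0, 0.0]
force: [0.3, -0.5, -1.8]
finger_gap: 23.8
```

```bash
python3 -m creep '[{"claw":1,"translation":[0,0,-0.0007],"rotation":[0,0,0]},{"claw":1,"translation":[0,0,-0.0014],"rotation":[0,0,0]},{"claw":1,"translation":[0,0,-0.0014],"rotation":[0,0,0]},{"claw":1,"translation":[0,0,-0.0014],"rotation":[0,0,0]}]'
```

```text
t: 18.3
tcp_pos: [477.7, -38.0, 85.4]
ee_rot: [0.725, 0.689, 0.0, 0.0]
force: [-0.0, -0.3, -0.8]
finger_gap: 23.5
```

The weight is coming off, so the plate is seated within about a millimetre. Releasing.

```bash
python3 -m creep '[{"claw":-1,"translation":[0,0,0],"rotation":[0,0,0]},{"claw":-1,"translation":[0,0,0],"rotation":[0,0,0]},{"claw":-1,"translation":[0,0,0],"rotation":[0,0,0]},{"claw":-1,"translation":[0,0,0],"rotation":[0,0,0]},{"claw":-1,"translation":[0,0,0],"rotation":[0,0,0]},{"claw":-1,"translation":[0,0,0],"rotation":[0,0,0]},{"claw":-1,"translation":[0,0,0],"rotation":[0,0,0]},{"claw":-1,"translation":[0,0,0],"rotation":[0,0,0]}]'
python3 -m creep '[{"claw":-1,"translation":[0,0,0],"rotation":[0,0,0]},{"claw":-1,"translation":[0,0,0],"rotation":[0,0,0]},{"claw":-1,"translation":[0,0,0.01],"rotation":[0,0,0]},{"claw":-1,"translation":[0,0,0.03],"rotation":[0,0,0]},{"claw":-1,"translation":[0,0,0.055],"rotation":[0,0,0]},{"claw":-1,"translation":[0,0,0.085],"rotation":[0,0,0]},{"claw":-1,"translation":[0,0,0.115],"rotation":[0,0,0]},{"claw":-1,"translation":[0,0,0.115],"rotation":[0,0,0]}]'
python3 -m creep '[{"claw":-1,"translation":[0,0,0],"rotation":[0,0,0]},{"claw":-1,"translation":[0,0,0],"rotation":[0,0,0]},{"claw":-1,"translation":[0,0,0],"rotation":[0,0,0]}]'
python3 -c "
from h import *
s=grab('side');crop(s,240,160,440,380,2.7,'s11')
w=grab('wrist');crop(w,200,80,440,260,3.3,'w11')
np.savez('w11.npz',**{k:w[k] for k in('frame','K','T')})
"
```

```text
t: 18.97
tcp_pos: [477.4, -38.0, 85.2]
ee_rot: [0.725, 0.689, 0.0, 0.0]
force: [1.0, 0.3, -0.9]
finger_gap: 68.8
t: 19.63
tcp_pos: [481.1, -38.2, 207.0]
ee_rot: [0.725, 0.689, 0.004, 0.003]
force: [1.3, 0.3, 0.5]
finger_gap: 86.8
t: 19.88
tcp_pos: [476.5, -38.0, 199.2]
ee_rot: [0.725, 0.689, -0.001, -0.001]
force: [-0.9, 0.4, -0.4]
finger_gap: 87.1
```

View pics/s11.png

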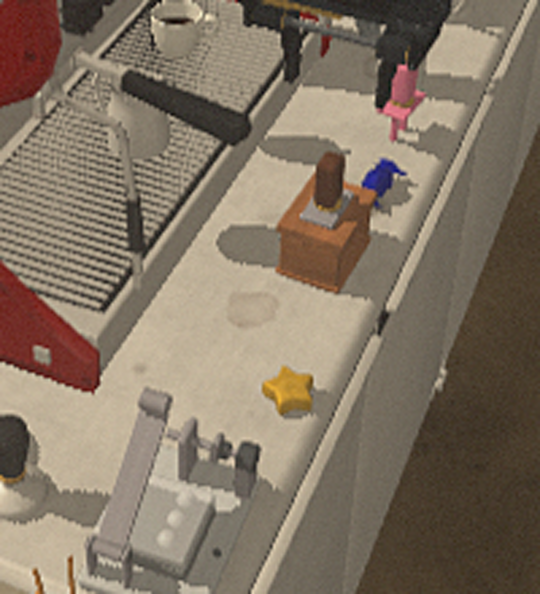

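View pics/w11.png

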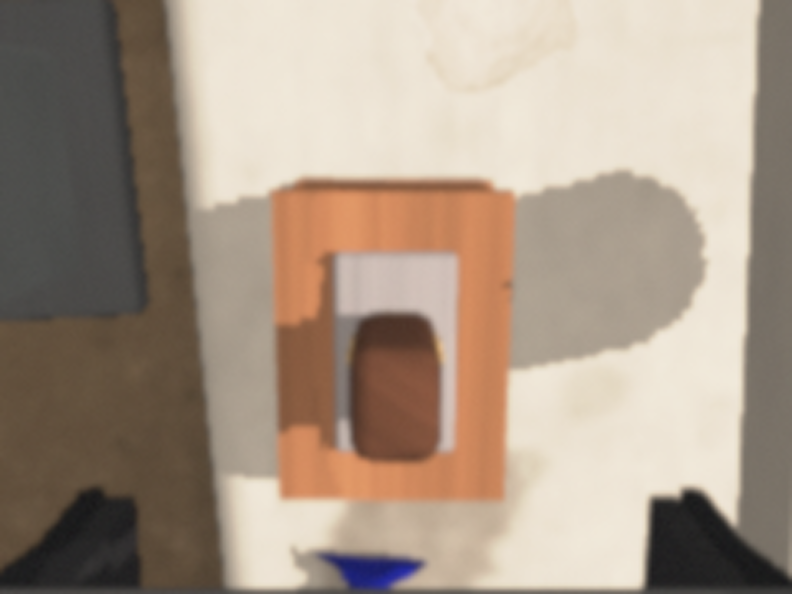

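The tool is back in its stand, plate flat, within about 1 mm of where it started (plate at crop u≈396 versus 393). The strap is still up, the bystanders haven't moved and the gripper is clear. Handing in.

```bash
python3 -c "
from bench import order
print(order.job_done())"
```

```text
the job is handed in; nothing more can be done
None
```

The job is done and handed in at about 20 s of the 64 s allowed. I took the wooden-handled forked tool (not the pink one) and straddled the bar between lug and collar. I then pushed the collar toward the robot until the strap sprang up, and put the tool back in its stand.

- **Strap and collar:** the last side picture shows the strap still up and the collar back at rest. The push force on the tool was about 3 N, and nothing but the tool came near the bar or strap in the pictures I took.
- **Tool:** it stands prongs down in the slot with its plate flat on the stand, about 1 mm from where it started. The plate was not visibly raised in either view.
- **Other things:** the star and twist sweets, tamper and pink tool showed no movement in the last side picture. I did not compare the cup and shaker in a final picture, but the arm kept clear of them.
- **Checks that disagreed:** two small ones. My measured gap between lug and collar was 20 mm against the stated 19 mm. The strap put the gap point 2–3 mm from where the lug and collar did. Both were within the clearance.

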